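# Open the drying rack's counterweighted bar and move the dry snowman to the gift tray

### The job

The red-hatted snowman on the drying rack is dry. Lift the rack's striped counterweighted bar past its balance point, without letting it slam, so that it rests fully open by itself; once you have let go of it, take the red-hatted snowman out of the rack and set it down upright in the middle of the cork pad in the blue tray, letting go only when it stands there. Leave the other two snowmen where they stand, do not push or tip the jar, the paint pot and the foam cone, and leave the bar open.

Things in the scene. Friction and masses are not known exactly. Their poses are not given: they have to be found in the camera images.
- rack: fixed plywood drying rack, 370 mm wide (its y), 160 mm deep (its x), 294 mm high. Origin: centre of its underside on the table; open front faces its own -x, z up. Deck top 20 mm above the table (x -80 to 80, y -165 to 165 mm). The snowmen stand at about x = -15, y = +-65 mm. Low lip at the back (x = 75, 45 mm high); end posts 20 mm wide at y = +-175 mm, x 5 to 35 mm
- rack_roof (a point): middle of the front edge of the rack's roof shelf, on its underside, 280 mm above the table: the roof covers rack x -20 to 40 mm, y -185 to 185 mm, 14 mm thick, with paint lids on it up to 308 mm. As it hangs over the snowmen, they must be taken from the front with a tilted tool
- bar (a joint): turn of the striped red and white bar about its hinge (axis along the rack's x): 0 = closed, level across the rack's front, running to the rack's -y; grows as the free end is lifted; 1.75 = fully open on its stop, just past upright. Balance point about 1.0 rad: below it falls shut, above it falls open and stays. Lifting takes 1 to 2 N at the handle; over 3 rad/s is slamming
- bar_hinge (a point): the bar's hinge, at x = -85, y = 185, z = 100 mm of the rack's frame, on a dark post 24 mm wide, 120 mm high. Bar 14 mm square, 305 mm from hinge to free end, its middle plane at rack x = -85 mm; steel counterweight disc (60 mm across, 30 mm thick) 67 mm from the hinge, behind and above it. The free end lies by a latch post 14 mm wide, 92 mm high, at rack x = -85, y = -142 mm
- bar_handle (a point): grip point of the bar's handle: a round black rod, 16 mm thick, that sticks out 80 mm from the bar's middle plane to the rack's -x, parallel to the hinge axis; the point is on the rod's axis, 50 mm in front of that plane, 210 mm from the hinge axis, 100 mm above the table when closed. The rod can turn between the fingers
- red_center (a point): centre (65 mm above its underside) of the hard-foam snowman with a red hat and scarf, 130 mm high, about 90 g, round about its z axis: base 56 mm across and 20 mm high, upright cylindrical trunk 50 mm across from 20 to 95 mm, ball head 42 mm across, hat at the top. It stands in one of the rack's two places. Its axes are the snowman's, z up
- blue_center (a point): centre of a like snowman with a blue hat and scarf, still wet, in the rack's other place: leave it
- green_center (a point): centre of a like snowman with a green hat and scarf, standing in one of the tray's two cells: leave it
- tray: fixed blue tray, 120 mm (its x) by 250 mm (its y), walls 18 mm high and 6 mm thick, origin at the centre of its underside, inner floor at about 6 mm. A divider across the middle makes two cells, centred at about y = +-61 mm
- pad: round cork pad, 80 mm across, 5 mm thick, loose on the tray's floor in the cell that is free; origin at the centre of its underside, so its top is 5 mm above that
- jar_center (a point): centre of a bystander: amber glass jar with a white label and lid, 66 mm across, 85 mm high
- pot_center (a point): centre of a bystander: white paint pot with blue cap, 60 mm across, 70 mm high
- cone_center (a point): centre (60 mm above its underside) of a bystander: white foam cone, 72 mm across at the foot, 122 mm high
Mind the look-alikes: they are no part of the job. What is shaped like the part that bears red_center but purple is not meant. Of the things shaped like the pad, the cork one is meant.

How it is judged:
On the way, in this order (a step that is already met when the one before it is completed fails the run):
1. the bar rests fully open by itself, let go, with the red-hatted snowman still in its place (value of joint bar above 1.6 rad and contact force between the fingers and rack below 0.1 N and distance of red_center from where it was at the start of the episode below 0.03 m), for 0.2 s.
2. the red-hatted snowman stands on the cork pad while still held (horizontal distance between red_center and pad below 0.025 m and z of red_center in the frame of pad below 0.074 m and angle between red_center's own z axis and vertical below 0.2 rad and contact force between the fingers and anything else above 0.5 N), for 0.05 s.
At the end, for the whole second after the job is handed in: the bar rests open beyond 1.6 rad; the red-hatted snowman stands upright (within 0.1 rad) on the cork pad, within 25 mm of its middle, the pad lies flat in the tray; the blue- and green-hatted snowmen are within 25 mm of where they were (value of joint bar above 1.6 rad and horizontal distance between red_center and pad below 0.025 m and z of red_center in the frame of pad between 0.065 and 0.074 m and angle between red_center's own z axis and vertical below 0.1 rad and horizontal distance between pad and tray below 0.09 m and height (world z) of pad below 0.012 m and distance of each of blue_center, green_center from where it was at the start of the episode below 0.025 m); the robot touches nothing.
It fails at once if the bar was thrown or slammed (faster than 3 rad/s) (velocity of joint bar above 3 rad/s or velocity of joint bar below -3 rad/s).
It fails at once if another snowman was displaced by over 25 mm or tipped (distance of any of blue_center, green_center from where it was at the start of the episode above 0.025 m).
It fails at once if the jar, pot or cone was displaced by over 40 mm or tipped (distance of any of jar_center, pot_center, cone_center from where it was at the start of the episode above 0.04 m or angle between any of jar_center, pot_center, cone_center's own z axis and vertical above 0.5 rad).
It also fails if it takes over 69 s, if anything falls off the work surface, if the arm or the gripper's body presses on something with over 40 N, if the wrist force passes 120 N, or if a joint passes its speed limit or range.

### The arm

A 7-joint arm with a two-finger parallel gripper is mounted at the origin on the work surface. World frame = base frame: x ahead of the robot, y to its left, z up, the work surface at z = 0. Lengths are in m, angles in rad, forces in N, time in s.
With the tool pointing down it reaches from about 0.4 to 0.9 m from the base axis. Payload 5.5 kg.
Tool frame: the origin (TCP) lies at the very end of the fingers, on their centre line; the grasp point (between the pads) lies 19 mm behind it; z points along the fingers, y is the line along which they close (so a half turn about z gives the same grasp; the last joint's range is limited). The gripper opens to 85 mm and grips with 20 to 120 N. Pads are 22 mm wide; open, the fingers measure 114 mm over their backs; the gripper's body (76 mm by 85 mm) begins 54 mm behind the grasp point. The pads swing forward as they close: fully open they stand 13 mm farther back than shut.
Start: joints at [1.513, 0.501, -0.427, 1.55, 0.221, 1.138, -0.21], TCP at [0.205, -0.617, 0.231] pointing down, gripper open.
Joint ranges: [-2.88, 2.88], [-0.31, 2.03], [-1.54, 1.56], [0.2, 2.42], [-1.41, 4.55], [0.19, 2.02], [-2.57, 2.57]. Speed limits (rad/s): [2.57, 2.57, 3.14, 3.14, 3.14, 3.14, 3.14].

### API

Orientations are given as a 3x3 rotation matrix whose columns are the frame's x, y, z axes.
In Python, from cell import get_state, vision, workorder gives the robot as it stands. The module is installed in compiled form; this text tells all that it offers.
- The arm moves only by the shell command python3 -m creep 'ROWS' [FORCE]. ROWS is JSON, a list that holds one entry, the list of rows, each a list of 7 numbers: the turn, a rotation vector about the tool's x, y, z in rad, then the shift along the tool's x, y, z in mm, then the opening, from 0 (shut) to 1 (fully open). In form: [[[ax, ay, az, x, y, z, jaw], ...]]. A call has exactly 10 rows; each row is the pose to reach, as a shift and turn from the pose commanded when the call began, along the tool's axes at that moment; what a row does not reach only later rows make up. A row lasts 1/10 s, in which the tool goes at most 50 mm and 8.59 degrees, less where a joint would pass 70% of its speed; a pose out of reach is approached as far as the arm can. A call with a gripper value outside its range is refused whole. The fingers move at their own pace and stop on an object; FORCE is the grip in N (left out, the last holds). Time passes only in rows, so rows that repeat a pose let the fingers close, or fill a call up. It gives the time, the measured TCP pose, the force, the opening and the grip force at its end, in the units of the state.
- get_state(): the state, without advancing time (a new reading comes with each control period).
- vision.capture(name): name is "side" or "top"; returns a dict with "image" (420x560x3 uint8, red, green, blue), "camera_matrix" (3x3 intrinsics, pixels), "position" and "orientation" of the camera in the world. Camera axes: x right, y down, z forward; pixel columns grow to the right and rows downward; lengths in m; the calibration is good to about 2 mm. A picture is of the moment at which its call begins. There is no depth.
- workorder.hand_in(): hands the job in; it is judged then, once.
Trained networks look in a picture, given as the dict that the camera call returned (one of the last four; its "shot" number tells which), for a name from the list of things; names that differ only in an ending like _2 or _b are one class to them, and where a whole thing is asked for, a point or a joint stands for the part that bears it (a point fixed in the world has none). Each returns a list of dicts, best first, with "confidence" (0 to 1); they miss things now and then, are a little off and sometimes report something else, mostly with a low value. They report only what shows in the picture. A call takes as long as a camera call. They do not tell look-alikes from the thing itself.
- vision.boxes_of(picture, target): "bbox" ([left, top, width, height] in pixels, round what is visible of it).
The state is a dict: "time": time; "joints": joint angles; "dq": joint speeds; "joint_torque": joint torques, N m; "position": TCP position; "eef_rot": TCP orientation; "ft_force": force on the tool from outside, world axes, zero at the start; "torque": the same for the moment, N m; "width": finger opening in m; "finger_force": force on a finger pad.
Only numpy, scipy, OpenCV 4.12 (cv2) and the standard library are available. Lean on these libraries where they do the work, as an engineer would, in place of code of your own. Each camera call takes 0.05 s, during which the arm holds its last target. There are 200 camera calls.

## Working session

There is one attempt and no reset: what is moved stays moved. The work goes in short steps, Python scripts to look and compute and a shell command to move; the robot and the scene stay as the last step left them, time stands still between calls to the robot, and variables do not carry over. Pictures are saved under pics/ and viewed, at most 10 in all, crops included, and the job is handed in when it is done.

```bash
mkdir -p pics; cat > h.py <<'E'
import numpy as np, cv2
from cell import get_state, vision, workorder
def snap(n,f):
    p=vision.capture(n); cv2.imwrite('pics/'+f,p['image'][:,:,::-1]); return p
def ray(p,u,v):
    K=np.array(p['camera_matrix']);d=np.linalg.solve(K,[u,v,1.]);d=np.array(p['orientation'])@d
    return np.array(p['position']),d/np.linalg.norm(d)
def onz(p,u,v,z):
    o,d=ray(p,u,v); return o+d*(z-o[2])/d[2]
def proj(p,X):
    q=np.array(p['orientation']).T@(np.array(X)-np.array(p['position']));q=np.array(p['camera_matrix'])@q;return q[:2]/q[2]
E
python3 - <<'E'
from h import *
np.set_printoptions(precision=3,suppress=True)
for n in('side','top'):
    p=snap(n,n+'0.png');print(n,p['camera_matrix'],p['position'],p['orientation'])
    for t in ['rack','red_center','green_center','tray','pad','jar_center','pot_center','cone_center','bar']:
        print(t,[(np.round(b['bbox']).tolist(),round(b['confidence'],2)) for b in vision.boxes_of(p,t)])
s=get_state();print(s['position'],s['eef_rot'],s['width'])
E
```

```text
side [[393.563   0.    281.833]
 [  0.    393.563 205.405]
 [  0.      0.      1.   ]] [ 0.205 -0.466  0.979] [[ 0.819 -0.448  0.358]
 [-0.574 -0.629  0.524]
 [-0.01  -0.635 -0.772]]
rack [([276.0, 184.0, 192.0, 191.0], 0.98), ([201.0, 180.0, 19.0, 18.0], 0.22)]
red_center [([262.0, 277.0, 23.0, 39.0], 0.71), ([334.0, 256.0, 25.0, 42.0], 0.62)]
green_center [([220.0, 179.0, 23.0, 38.0], 0.58), ([302.0, 167.0, 14.0, 29.0], 0.3)]
tray [([186.0, 169.0, 76.0, 70.0], 0.69), ([223.0, 258.0, 26.0, 35.0], 0.51)]
pad [([237.0, 159.0, 21.0, 14.0], 0.78), ([202.0, 179.0, 19.0, 19.0], 0.67)]
jar_center [([267.0, 330.0, 31.0, 40.0], 0.95)]
pot_center [([297.0, 170.0, 21.0, 25.0], 0.86)]
cone_center [([221.0, 254.0, 29.0, 37.0], 0.9)]
bar [([274.0, 220.0, 105.0, 129.0], 0.69)]
top [[453.      0.    278.322]
 [  0.    453.    205.69 ]
 [  0.      0.      1.   ]] [0.436 0.074 1.1  ] [[ 0.025 -0.989  0.146]
 [-1.    -0.025  0.005]
 [-0.001 -0.146 -0.989]]
rack [([290.0, 145.0, 250.0, 115.0], 0.76)]
red_center [([359.0, 179.0, 33.0, 32.0], 0.96), ([328.0, 261.0, 33.0, 25.0], 0.66)]
green_center [([180.0, 222.0, 34.0, 26.0], 0.87)]
tray [([122.0, 212.0, 106.0, 50.0], 0.9), ([382.0, 282.0, 33.0, 34.0], 0.51)]
pad [([136.0, 222.0, 30.0, 31.0], 0.95), ([126.0, 161.0, 36.0, 33.0], 0.77)]
jar_center [([377.0, 287.0, 38.0, 27.0], 0.62), ([293.0, 204.0, 171.0, 56.0], 0.34)]
pot_center [([217.0, 118.0, 24.0, 28.0], 0.59), ([270.0, 273.0, 32.0, 31.0], 0.52)]
cone_center [([272.0, 272.0, 29.0, 30.0], 0.74)]
bar [([295.0, 215.0, 166.0, 45.0], 0.69)]
[ 0.205 -0.617  0.231] [[ 0.949  0.315  0.   ]
 [ 0.315 -0.949 -0.   ]
 [ 0.     0.    -1.   ]] 0.08545063908359124
```

View pics/side0.png

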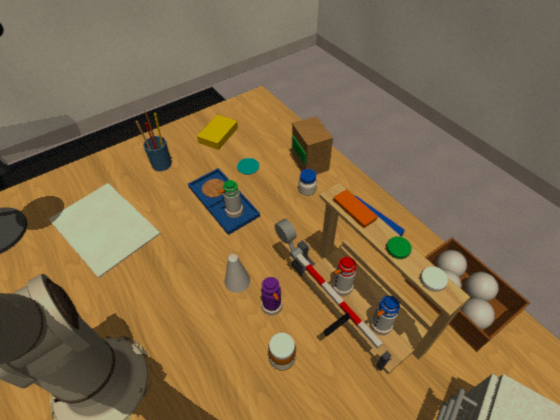

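View pics/top0.png

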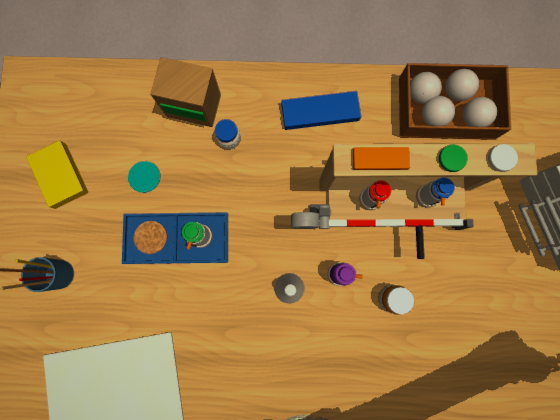

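The top view shows the red-hatted snowman in the rack at (377,193) and a purple look-alike outside it at (342,274), so I mean the one at (377,193). There are two pad-shaped things: the cork one in the tray at (150,238), which is the one meant, and a teal disc at (144,177). The bar runs from (318,223) to (470,223), with its handle at (420,240). I'll enlarge this area to confirm.

```bash
python3 - <<'E'
from h import *
a=cv2.imread('pics/top0.png');b=cv2.imread('pics/side0.png')
cv2.imwrite('pics/c1.png',cv2.resize(a[130:310,270:540],(800,533),interpolation=cv2.INTER_CUBIC))
A=cv2.resize(a[200:280,110:240],(520,320),interpolation=cv2.INTER_CUBIC)
cv2.imwrite('pics/c2.png',cv2.resize(b[180:380,210:477],(800,600),interpolation=cv2.INTER_CUBIC))
E
```

```text
(no output)
```

View pics/c1.png

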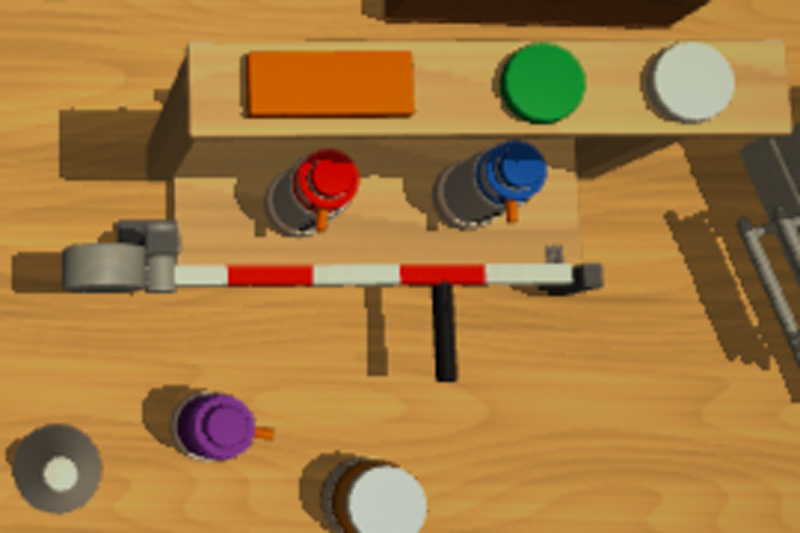

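View pics/c2.png

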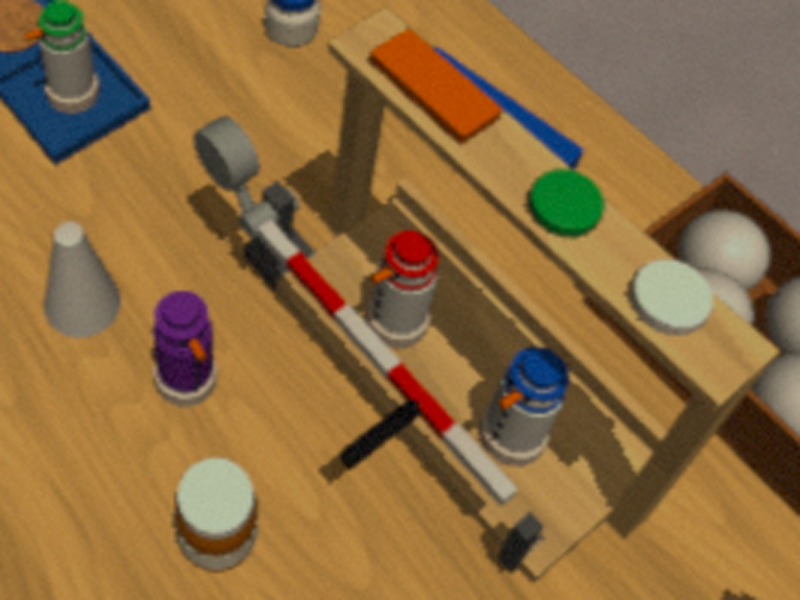

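The crops confirm it. The red hat, the one meant, is in the rack at c1 (334,173), the blue one is next to it at (515,165), and the purple one stands outside at (222,425). The handle tip is at (447,380). Next I'll fit the poses.

```bash
cat > fit.py <<'E'
from h import *
from scipy.optimize import least_squares
np.set_printoptions(precision=4,suppress=True)
T=vision.capture('top');S=vision.capture('side')
c1=lambda u,v:(T,270+u/2.963,130+v/2.963)
c2=lambda u,v:(S,210+u/2.996,180+v/3.)
F=[(c1(190,136),(-20,185,294)),(c1(792,136),(-20,-185,294)),(c1(190,42),(40,185,294)),(c1(784,40),(40,-185,294)),
(c1(447,380),(-165,-25,104)),(c2(330,44),(-20,185,294)),(c2(387,10),(40,185,294)),(c2(718,393),(-20,-185,294)),(c2(778,350),(40,-185,294)),(c2(347,460),(-165,-25,100))]
def w(q,X):
    c,s=np.cos(q[2]),np.sin(q[2]);X=np.array(X)/1000
    return np.array([q[0]+c*X[0]-s*X[1],q[1]+s*X[0]+c*X[1],X[2]])
f=lambda q:np.concatenate([proj(o[0],w(q,X))-o[1:] for o,X in F])
r=least_squares(f,[.55,-.2,0],loss='soft_l1');q=r.x
print('rack',q,np.round(f(q),1))
print('handle',w(q,(-135,-25,100)),'hinge',w(q,(-85,185,100)))
def tri(obs):
    A=[];b=[]
    for p,u,v in obs:
        o,d=ray(p,u,v);P=np.eye(3)-np.outer(d,d);A.append(P);b.append(P@o)
    return np.linalg.lstsq(np.vstack(A),np.hstack(b),rcond=None)[0]
print('red',tri([c1(334,175),c2(413,243)]),w(q,(-15,65,150)),'blue',tri([c1(519,165),c2(543,360)]),w(q,(-15,-65,150)))
print('purple',tri([c1(222,425),c2(182,305)]),'jar',tri([c1(387,503),c2(217,490)]),'cone',tri([c1(60,473),c2(68,232)]))
print('pad',onz(T,151,237.5,.011),onz(S,213.5,187,.011),'tray',[onz(T,u,v,.018) for u,v in((122,212),(228,212),(228,262),(122,262))])
print('green', onz(T,193,233,.136), 'pot',onz(T,227,130,.07))
E
python3 fit.py
```

```text
rack [ 0.6372 -0.2059  0.0282] [-0.2 -0.4  0.4 -1.  -0.9 -0.7  0.3 -0.6  0.1  0.4 -1.3 -1.  -0.8 -1.2
  0.1  4.6  0.6  0.7 -1.7  0.8]
handle [ 0.503  -0.2346  0.1   ] hinge [ 0.5471 -0.0233  0.1   ]
red [ 0.6163 -0.1419  0.1553] [ 0.6204 -0.1413  0.15  ] blue [ 0.628  -0.2752  0.1545] [ 0.6241 -0.2713  0.15  ]
purple [ 0.4388 -0.067   0.1282] jar [ 0.3843 -0.1942  0.0897] cone [0.4009 0.0485 0.1228]
pad [0.5107 0.3836 0.011 ] [0.5144 0.3879 0.011 ] tray [array([0.5699, 0.4556, 0.018 ]), array([0.5763, 0.2002, 0.018 ]), array([0.4568, 0.1952, 0.018 ]), array([0.4505, 0.4466, 0.018 ])]
green [0.514  0.2592 0.136 ] pot [0.7643 0.2046 0.07  ]
```

```bash
cat > g.py <<'E'
from h import *
from scipy.spatial.transform import Rotation as Ro
import sys
np.set_printoptions(precision=3,suppress=True)
Q=(.6372,-.2059,.0282)
def w(X):
    c,s=np.cos(Q[2]),np.sin(Q[2]);X=np.array(X)/1000
    return np.array([Q[0]+c*X[0]-s*X[1],Q[1]+s*X[0]+c*X[1],X[2]])
def RT(tilt,yaw=Q[2]):
    t=np.radians(tilt);z=np.array([np.sin(t)*np.cos(yaw),np.sin(t)*np.sin(yaw),-np.cos(t)]);y=np.array([np.sin(yaw),-np.cos(yaw),0])
    return np.c_[np.cross(y,z),y,z]
def go(P,R,P0=None,R0=None):
    "grasp point P (m), R -> row from given or present pose"
    s=get_state();p0=np.array(s['position']) if P0 is None else P0;r0=np.array(s['eef_rot']) if R0 is None else R0
    d=r0.T@(np.array(P)+.019*R[:,2]-p0)*1000
    return np.round(Ro.from_matrix(r0.T@R).as_rotvec(),3).tolist(),np.round(d,1).tolist()
E
python3 - <<'E'
from g import *
R=RT(40);P=w((-142,-25,100))
print(go(P-.09*R[:,2]+[0,0,.03],R))
E
```

```text
([-0.102, 0.693, 0.281], [352.9, -283.9, 46.9])
```

```bash
python3 -m creep '[[[-0.102,0.693,0.281,353,-284,47,1],[-0.102,0.693,0.281,353,-284,47,1],[-0.102,0.693,0.281,353,-284,47,1],[-0.102,0.693,0.281,353,-284,47,1],[-0.102,0.693,0.281,353,-284,47,1],[-0.102,0.693,0.281,353,-284,47,1],[-0.102,0.693,0.281,353,-284,47,1],[-0.102,0.693,0.281,353,-284,47,1],[-0.102,0.693,0.281,353,-284,47,1],[-0.102,0.693,0.281,353,-284,47,1]]]'; python3 - <<'E'
from g import *
R=RT(40);P=w((-142,-25,100))
print(go(P-.09*R[:,2]+[0,0,.03],R)); print(go(P,R))
p=snap('side','s1.png');im=cv2.imread('pics/s1.png');print(proj(p,P))
cv2.imwrite('pics/s1c.png',cv2.resize(im[180:380,210:477],(800,600),interpolation=cv2.INTER_CUBIC))
E
```

```text
time: 2.1
position: [0.4516, -0.2297, 0.1839]
eef_rot: [[0.766, 0.036, 0.642], [0.027, -0.999, 0.025], [0.642, -0.002, -0.767]]
ft_force: [-0.4, -0.3, -0.0]
width: 0.0856
finger_force: 0.0
([-0.007, 0.001, 0.005], [-0.8, 6.5, -1.3])
([-0.007, 0.001, 0.005], [-20.0, 7.1, 111.7])
[331.739 328.321]
```

View pics/s1c.png

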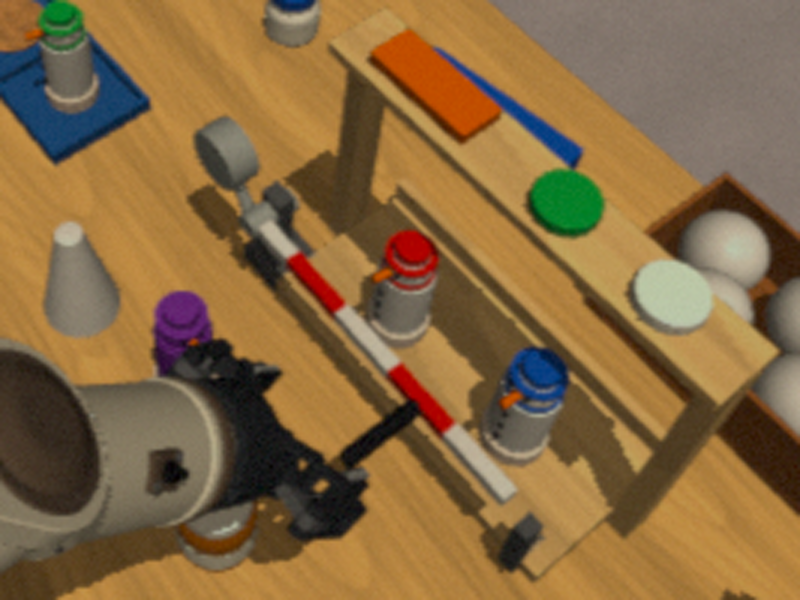

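The open fingers, at crop (330,490), are lined up in front of the handle, whose tip is at (347,460), and they are clear of the jar. I'll advance and grip.

```bash
python3 -m creep '[[[0,0,0,-5,0,30,1],[0,0,0,-12,0,60,1],[0,0,0,-19,0,85,1],[0,0,0,-19,0,105,1],[0,0,0,-19,0,113,1],[0,0,0,-19,0,113,1],[0,0,0,-19,0,113,0],[0,0,0,-19,0,113,0],[0,0,0,-19,0,113,0],[0,0,0,-19,0,113,0]]]' 30; python3 - <<'E'
from g import *
R=RT(40);P=w((-142,-25,100))
print(go(P,R))
p=snap('side','s2.png');im=cv2.imread('pics/s2.png')
cv2.imwrite('pics/s2c.png',cv2.resize(im[220:353,250:428],(800,600),interpolation=cv2.INTER_CUBIC))
s=get_state();print(s['width'],s['finger_force'],s['ft_force'])
E
```

```text
time: 3.15
position: [0.5064, -0.2546, 0.1152]
eef_rot: [[0.79, 0.056, 0.61], [0.022, -0.998, 0.062], [0.612, -0.035, -0.79]]
ft_force: [-1.0, -0.3, -0.9]
width: 0.0281
finger_force: 0.0
([-0.045, 0.039, -0.001], [-16.4, -18.9, 25.9])
0.020039958935088652 0.0 [ 0.18   0.195 -0.589]
```

View pics/s2c.png

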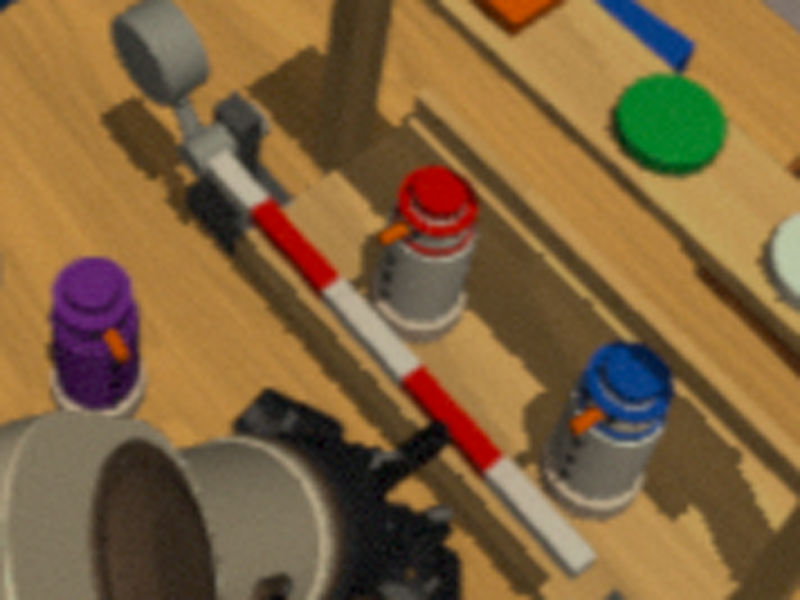

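```bash
python3 - <<'E'
from g import *
s=get_state();print(np.array(s['joints']),s['width'],s['position'],np.array(s['dq']),s['finger_force'])
E
```

```text
[ 1.298  0.461 -0.684  2.277 -1.408  0.191  0.569] 0.020039958935088652 [ 0.506 -0.255  0.115] [-0.007  0.004  0.004 -0.003 -0.001  0.002  0.   ] 0.0
```

The wrist has reached its joint limits (j5 and j6), so the fingers stopped short and above the rod. I'll back up and use a steeper tool.

```bash
python3 - <<'E'
from g import *
R=RT(15);P=w((-145,-25,100))
print(go(P+[-.02,0,.09],R))
E
```

```text
([-0.044, -0.397, 0.009], [12.4, -23.4, -60.8])
```

```bash
python3 -m creep '[[[0,0,0,30,0,-40,1],[-0.02,-0.1,0,50,0,-60,1],[-0.044,-0.2,0.009,40,-23,-60,1],[-0.044,-0.3,0.009,30,-23,-60,1],[-0.044,-0.397,0.009,12,-23,-61,1],[-0.044,-0.397,0.009,12,-23,-61,1],[-0.044,-0.397,0.009,12,-23,-61,1],[-0.044,-0.397,0.009,12,-23,-61,1],[-0.044,-0.397,0.009,12,-23,-61,1],[-0.044,-0.397,0.009,12,-23,-61,1]]]' 30; python3 - <<'E'
from g import *
R=RT(15);P=w((-145,-25,100))
print(go(P+[-.02,0,.09],R),go(P,R))
s=get_state();print(np.array(s['joints']))
E
```

```text
time: 4.2
position: [0.4768, -0.2347, 0.1706]
eef_rot: [[0.966, 0.028, 0.259], [0.027, -1.0, 0.009], [0.259, -0.002, -0.966]]
ft_force: [-0.0, 0.1, -0.5]
width: 0.085
finger_force: 0.0
([-0.002, -0.0, -0.0], [1.3, 0.2, -0.7]) ([-0.002, -0.0, -0.0], [-2.7, 0.9, 91.4])
[ 0.562  0.218 -0.075  2.108 -0.204  0.598 -0.895]
```

```bash
python3 -m creep '[[[0,0,0,-1,0,30,1],[0,0,0,-2,0,60,1],[0,0,0,-3,1,80,1],[0,0,0,-3,1,90,1],[0,0,0,-3,1,91,0.6],[0,0,0,-3,1,91,0.2],[0,0,0,-3,1,91,0],[0,0,0,-3,1,91,0],[0,0,0,-3,1,91,0],[0,0,0,-3,1,91,0]]]' 30; python3 - <<'E'
from g import *
R=RT(15);P=w((-145,-25,100))
print(go(P,R))
s=get_state();print(np.array(s['joints']),s['width'],s['finger_force'])
for a in np.arange(.2,1.8,.15): print(round(a,2),np.round(go(w((-145,185-210*np.cos(a),100+210*np.sin(a))),R)[1]))
E
```

```text
time: 5.2
position: [0.4989, -0.2347, 0.0837]
eef_rot: [[0.965, 0.03, 0.26], [0.028, -1.0, 0.008], [0.26, -0.001, -0.966]]
ft_force: [-2.3, 2.4, 5.1]
width: 0.0148
finger_force: 29.2
([-0.001, -0.001, 0.001], [-1.5, 0.1, 1.7])
[ 0.554  0.398 -0.095  2.121 -0.228  0.402 -0.871] 0.014816908046935548 29.166390001773834
0.2 [  9.  -4. -39.]
0.35 [ 17. -13. -68.]
0.5 [ 25. -26. -96.]
0.65 [  32.  -43. -121.]
0.8 [  38.  -64. -144.]
0.95 [  43.  -88. -163.]
1.1 [  47. -115. -179.]
1.25 [  50. -144. -191.]
1.4 [  52. -174. -198.]
1.55 [  53. -206. -201.]
1.7 [  53. -237. -199.]
```

The handle is gripped (29 N). I'll lift it along the arc.

```bash
python3 -m creep '[[[0,0,0,3,0,-10,0],[0,0,0,6,-2,-25,0],[0,0,0,9,-4,-39,0],[0,0,0,12,-7,-50,0],[0,0,0,15,-10,-60,0],[0,0,0,17,-13,-68,0],[0,0,0,20,-17,-78,0],[0,0,0,22,-21,-87,0],[0,0,0,25,-26,-96,0],[0,0,0,25,-26,-96,0]]]'; python3 - <<'E'
from g import *
R=RT(15)
s=get_state();print(np.array(s['joints']),s['width'],s['finger_force'])
for a in np.arange(.5,1.8,.1): print(round(a,2),np.round(go(w((-146,185-210*np.cos(a),100+210*np.sin(a))),R)[1]))
E
```

```text
time: 6.2
position: [0.4981, -0.2111, 0.1841]
eef_rot: [[0.965, 0.028, 0.262], [0.028, -1.0, 0.005], [0.262, 0.003, -0.965]]
ft_force: [3.8, -5.7, 0.2]
width: 0.0145
finger_force: 29.4
[ 0.485  0.206 -0.065  2.087 -0.171  0.616 -0.992] 0.014490932473460488 29.445268213748932
0.5 [-2. -2.  1.]
0.6 [  2. -13. -16.]
0.7 [  7. -26. -32.]
0.8 [ 11. -40. -47.]
0.9 [ 14. -56. -61.]
1.0 [ 18. -73. -72.]
1.1 [ 20. -91. -82.]
1.2 [  23. -110.  -91.]
1.3 [  24. -130.  -97.]
1.4 [  26. -150. -102.]
1.5 [  26. -171. -104.]
1.6 [  26. -192. -105.]
1.7 [  26. -213. -103.]
```

```bash
python3 -m creep '[[[0,0,0,3,-13,-16,0],[0,0,0,8,-25,-32,0],[0,0,0,12,-39,-47,0],[0,0,0,15,-55,-61,0],[0,0,0,18,-72,-72,0],[0,0,0,21,-90,-82,0],[0,0,0,23,-109,-91,0],[0,0,0,25,-129,-97,0],[0,0,0,26,-149,-102,0],[0,0,0,26,-149,-102,0]]]'; python3 - <<'E'
from g import *
R=RT(15)
s=get_state();print(np.array(s['joints']),s['width'],s['finger_force'])
for a in np.arange(1.4,1.8,.1): print(round(a,2),np.round(go(w((-146,185-210*np.cos(a),100+210*np.sin(a))),R)[1]))
E
```

```text
time: 7.2
position: [0.4939, -0.0601, 0.2926]
eef_rot: [[0.963, 0.03, 0.267], [0.03, -1.0, 0.006], [0.267, 0.002, -0.964]]
ft_force: [-6.7, -3.6, 25.7]
width: 0.0151
finger_force: 34.1
[ 0.287 -0.03  -0.194  2.07  -0.049  0.832 -1.42 ] 0.015055806184464091 34.06502544879913
1.4 [-3.  0.  3.]
1.5 [ -2. -20.   1.]
1.6 [ -2. -41.   0.]
1.7 [ -2. -62.   2.]
1.8 [ -3. -83.   6.]
```

```bash
python3 -m creep '[[[0,0,0,0,-6,-3,0],[0,0,0,0,-14,-4,0],[0,0,0,0,-21,-5,0],[0,0,0,0,-28,-5,0],[0,0,0,0,-35,-5,0],[0,0,0,0,-42,-5,0],[0,0,0,0,-50,-5,0],[0,0,0,0,-57,-4,0],[0,0,0,0,-62,-4,0],[0,0,0,0,-62,-4,0]]]'; python3 - <<'E'
from g import *
s=get_state();print(np.array(s['joints']),s['width'],s['finger_force'])
b=s['position']-np.array([0,0,.1])
p=s['position']-.019*np.array(s['eef_rot'])[:,2];print(p,np.arctan2(p[2]-.1,-(p[1]-w((-146,185,0))[1])), np.hypot(p[2]-.1,(p[1]-w((-146,185,0))[1])))
E
```

```text
time: 8.2
position: [0.4912, 0.002, 0.2931]
eef_rot: [[0.964, 0.03, 0.265], [0.029, -1.0, 0.008], [0.265, -0.0, -0.964]]
ft_force: [7.8, 0.6, 3.6]
width: 0.0147
finger_force: 32.5
[ 0.219 -0.042 -0.275  2.08  -0.006  0.834 -1.595] 0.014724504526457897 32.53164052963257
[0.486 0.002 0.311] 1.6977859885162538 0.21308773746181517
```

```bash
python3 -m creep '[[[0,0,0,0,0,0,0.3],[0,0,0,0,0,0,0.4],[0,0,0,0,0,0,0.6],[0,0,0,0,0,0,0.8],[0,0,0,0,0,-2,1],[0,0,0,0,0,-20,1],[0,0,0,-5,0,-50,1],[0,0,0,-10,0,-80,1],[0,0,0,-30,0,-100,1],[0,0,0,-60,0,-110,1]]]'; python3 - <<'E'
from g import *
s=get_state();print(s['width'],s['finger_force'])
p=snap('side','s3.png');im=cv2.imread('pics/s3.png')
cv2.imwrite('pics/s3c.png',cv2.resize(im[150:375,180:480],(800,600),interpolation=cv2.INTER_CUBIC))
E
```

```text
time: 9.2
position: [0.4029, -0.001, 0.3842]
eef_rot: [[0.965, 0.029, 0.262], [0.028, -1.0, 0.008], [0.262, -0.0, -0.965]]
ft_force: [0.0, -0.2, 0.7]
width: 0.0857
finger_force: 0.0
0.08565905851940361 0.0
```

View pics/s3c.png

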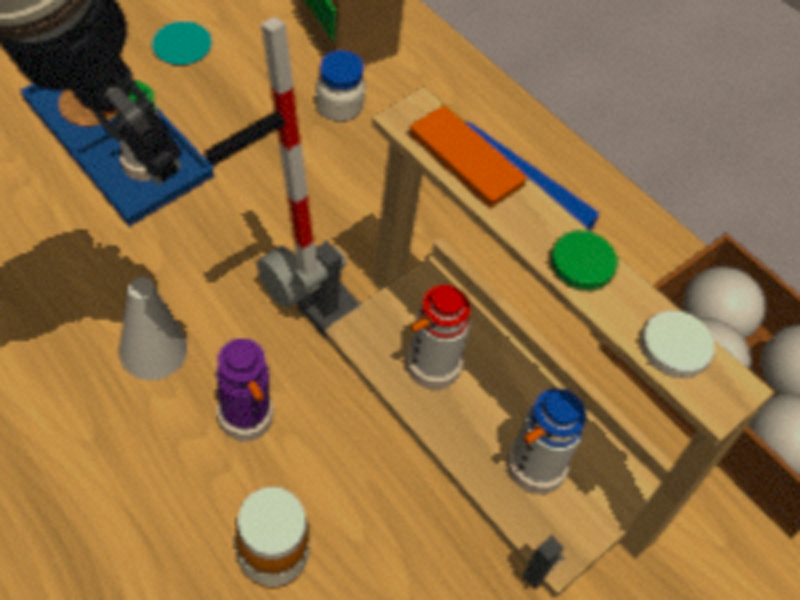

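The bar stands fully open by itself at crop (285,130), and the snowmen are undisturbed. Red is at (440,335). Next is the pre-grasp in front of red.

```bash
python3 - <<'E'
from g import *
R=RT(45);P=np.array([.618,-.1415,.105])
print(go(np.array([.42,-.14,.32]),RT(25))); print(go(P-.1*R[:,2],R))
E
```

```text
([-0.002, 0.181, -0.0], [5.5, 139.3, 81.3])
([-0.001, 0.53, -0.0], [98.3, 146.6, 250.7])
```

```bash
python3 -m creep '[[[0,0.08,0,5,50,30,1],[0,0.16,0,5,100,55,1],[0,0.18,0,5,139,80,1],[0,0.3,0,30,146,120,1],[0,0.4,0,60,147,160,1],[0,0.5,0,80,147,200,1],[0,0.53,0,98,147,230,1],[0,0.53,0,98,147,251,1],[0,0.53,0,98,147,251,1],[0,0.53,0,98,147,251,1]]]'; python3 - <<'E'
from g import *
s=get_state();print(np.array(s['joints']))
R=RT(45);P=np.array([.618,-.1415,.105])
print(go(P-.1*R[:,2],R),go(P,R))
E
```

```text
time: 10.25
position: [0.5313, -0.135, 0.2651]
eef_rot: [[0.712, 0.061, 0.7], [0.023, -0.998, 0.063], [0.702, -0.029, -0.712]]
ft_force: [1.1, -0.4, -0.2]
width: 0.0857
finger_force: 0.0
[-0.67  -0.128  1.066  2.404 -1.183  0.267 -0.009]
([-0.043, 0.007, 0.003], [-51.5, 12.8, 93.3]) ([-0.043, 0.007, 0.003], [-50.7, 17.2, 193.2])
```

The arm folds up here, with j4 at its limit. I'll identify the kinematics from the logged joint/pose pairs so I can pick a reachable grasp.

```bash
cat > kin.py <<'E'
from g import *
from scipy.optimize import least_squares
import itertools,json,os
D=[([1.513,.501,-.427,1.55,.221,1.138,-.21],[.205,-.617,.231],[[.949,.315,0],[.315,-.949,0],[0,0,-1]]),
([1.298,.461,-.684,2.277,-1.408,.191,.569],[.5064,-.2546,.1152],[[.79,.056,.61],[.022,-.998,.062],[.612,-.035,-.79]]),
([.562,.218,-.075,2.108,-.204,.598,-.895],[.4768,-.2347,.1706],[[.966,.028,.259],[.027,-1,.009],[.259,-.002,-.966]]),
([.554,.398,-.095,2.121,-.228,.402,-.871],[.4989,-.2347,.0837],[[.965,.03,.26],[.028,-1,.008],[.26,-.001,-.966]]),
([.485,.206,-.065,2.087,-.171,.616,-.992],[.4981,-.2111,.1841],[[.965,.028,.262],[.028,-1,.005],[.262,.003,-.965]]),
([.287,-.03,-.194,2.07,-.049,.832,-1.42],[.4939,-.0601,.2926],[[.963,.03,.267],[.03,-1,.006],[.267,.002,-.964]]),
([.219,-.042,-.275,2.08,-.006,.834,-1.595],[.4912,.002,.2931],[[.964,.03,.265],[.029,-1,.008],[.265,0,-.964]]),
([-.67,-.128,1.066,2.404,-1.183,.267,-.009],[.5313,-.135,.2651],[[.712,.061,.7],[.023,-.998,.063],[.702,-.029,-.712]])]
def fk(q,p,S):
    rz=lambda a:Ro.from_euler('z',a).as_matrix();ry=lambda a:Ro.from_euler('y',a).as_matrix()
    h,L1,e,L2,e2,wx,L3,o1,o3,o5,o7,b=p
    R=rz(S[0]*q[0]+o1);t=np.array([0,0,h])+R@[b,0,0];R=R@ry(q[1])@rz(S[1]*q[2]+o3);t=t+R@[e,0,L1]
    R=R@ry(q[3]);t=t+R@[e2,0,L2];R=R@rz(S[2]*q[4]+o5)@ry(q[5]);t=t+R@[wx,0,L3];R=R@rz(S[3]*q[6]+o7)
    return t,R
def res(p,S):
    o=[]
    for q,t,R in D:
        T,M=fk(q,p,S);o+=[*(T-t)*3,*(M-np.array(R)).ravel()]
    return np.array(o)
if os.path.exists('kin.json'): PK,SK=json.load(open('kin.json'))
if __name__=='__main__':
    best=None
    for S in itertools.product([-1,1],repeat=4):
      for o7 in(0,1.57,3.14,-1.57):
        r=least_squares(res,[.35,.4,0,.4,0,0,.25,0,0,0,o7,0],args=(S,),max_nfev=100)
        if best is None or r.cost<best[0]: best=(r.cost,r.x,S)
    print(best); print([np.round((fk(q,best[1],best[2])[0]-t)*1000,1) for q,t,R in D])
    json.dump([best[1].tolist(),best[2]],open('kin.json','w'))
E
time python3 kin.py
```

```text
(np.float64(0.0037701128523081814), array([ 0.358,  0.488, -0.   ,  0.467, -0.   , -0.002,  0.356, -0.034,
       -0.008,  0.004,  1.53 ,  0.003]), (-1, -1, -1, -1))
[array([0.3, 4.1, 2.2]), array([ 5.3, -5.6,  1.9]), array([ 2.9,  3.8, -0.2]), array([-0.5,  3.9,  1.2]), array([ 1.3,  3.5, -0.9]), array([ 5.3,  5.3, -1.3]), array([ 5. ,  5.9, -1.9]), array([-9.7,  2.3, -0.9])]
real	0m11.370s
user	0m11.715s
sys	0m0.112s
```

```bash
cat > ik.py <<'E'
from kin import *
lo=np.array([-2.88,-.31,-1.54,.2,-1.41,.19,-2.57]);hi=np.array([2.88,2.03,1.56,2.42,4.55,2.02,2.57])
def ik(P,R,n=12,seed=0,q0=None):
    "solutions (margin, q)"
    rng=np.random.default_rng(seed);tcp=P+.019*R[:,2];out=[]
    for i in range(n):
        s=rng.uniform(lo,hi) if q0 is None else np.clip(np.array(q0)+rng.normal(0,.1,7),lo+.01,hi-.01)
        def f(q):
            t,M=fk(q,PK,SK);return np.r_[(t-tcp)*10,Ro.from_matrix(M.T@R).as_rotvec()*3,.02*(q-(lo+hi)/2)/(hi-lo)]
        r=least_squares(f,s,bounds=(lo,hi),max_nfev=60)
        if np.linalg.norm(r.fun[:6])<.06: out.append((np.min(np.minimum(r.x-lo,hi-r.x)),r.x))
    return out
if __name__=='__main__':
    for t in(30,40,50,60):
        for y in(-.6,-.3,0,.3):
            for half in(0,1):
                R=RT(t,y)
                if half:R=R@np.diag([-1,-1,1])
                o=ik(np.array([.618,-.1415,.105]),R)
                if o:
                    o.sort(key=lambda a:-a[0]);print(t,y,half,len(o),round(o[0][0],2),o[0][1])
E
time python3 ik.py
```

```text
30 -0.6 0 4 0.09 [-0.739  0.756  1.003  2.09  -1.316  0.346 -0.988]
30 -0.6 1 7 0.33 [ 0.945  0.864 -1.154  2.089  1.696  0.935 -0.24 ]
30 -0.3 0 4 0.0 [-0.801  0.995  1.279  2.124  4.55   0.791 -0.395]
30 -0.3 1 5 0.3 [ 1.06   0.842 -1.154  2.125  1.716  0.723  0.075]
30 0 0 9 0.01 [-0.658  0.923  1.212  2.112  4.542  0.91  -0.003]
30 0 1 4 0.31 [ 1.16   0.847 -1.15   2.112  1.595  0.533  0.532]
30 0.3 0 7 0.32 [ 1.264  0.948 -1.216  2.055  1.318  0.511 -1.972]
30 0.3 1 4 0.28 [ 1.243  0.906 -1.173  2.055  1.267  0.465  1.197]
40 -0.6 0 3 0.23 [-0.963  1.058  1.251  2.19   4.321  0.511 -0.598]
40 -0.6 1 8 0.23 [ 0.962  0.998 -1.224  2.191  2.027  1.145 -0.456]
40 -0.3 0 3 0.18 [-0.786  0.913  1.153  2.24   4.122  0.666  0.02 ]
40 -0.3 1 7 0.18 [ 1.05   0.844 -1.102  2.24   2.147  0.744 -0.315]
40 0 0 3 0.2 [-0.54   0.792  1.016  2.224  4.217  0.818  0.393]
40 0 1 4 0.2 [ 1.149  0.792 -1.03   2.222  2.257  0.398 -0.1  ]
40 0.3 0 6 0.18 [ 1.423  1.206 -1.361  2.143  1.746  0.557 -2.175]
40 0.3 1 4 0.2 [ 1.414  1.174 -1.338  2.143  1.738  0.523  0.956]
50 -0.6 0 3 0.16 [-0.897  0.915  
[... 381 characters left out ...]
.21 [-0.169  0.77   0.775  2.21   4.229  1.1    0.855]
50 0.3 1 4 0.21 [-0.059  0.705  0.638  2.211  4.248  1.009 -2.232]
60 -0.6 0 3 0.11 [-0.88   0.972  0.877  2.311  2.809  0.568  0.792]
60 -0.6 1 8 0.11 [-0.364  0.705  0.289  2.314  2.471  0.815 -1.681]
60 -0.3 0 3 0.03 [-0.643  0.932  0.835  2.388  3.246  0.949  0.767]
60 -0.3 1 8 0.03 [ 1.082  1.157 -1.071  2.388  2.816  1.204 -0.585]
60 0 0 7 0.06 [-0.298  0.86   0.73   2.363  3.656  1.195  0.951]
60 0 1 5 0.06 [ 1.323  1.161 -1.075  2.36   3.062  0.761 -0.44 ]
60 0.3 0 6 0.17 [-0.033  0.842  0.661  2.246  4.078  1.304  1.05 ]
60 0.3 1 4 0.18 [ 1.118  0.826 -0.646  2.243  4.058  0.575 -1.45 ]
real	0m11.509s
user	0m12.007s
sys	0m0.054s
```

```bash
python3 - <<'E'
from ik import *
P=np.array([.5,-.17,.29]);R=RT(12,.6)
print(go(P,R))
for a in sorted(ik(P,R),key=lambda a:-a[0])[:3]:print(a)
E
```

```text
([0.234, -0.563, -0.494], [-16.3, 30.8, -26.2])
(np.float64(0.4758489727334143), array([ 0.831,  0.166, -0.479,  1.913, -0.119,  0.971, -0.544]))
(np.float64(0.46399216101596996), array([ 0.644,  0.154, -0.269,  1.913, -0.164,  0.976, -0.503]))
(np.float64(0.4608199088220013), array([ 0.267,  0.151,  0.148,  1.913, -0.243,  0.989, -0.43 ]))
```

```bash
python3 -m creep '[[[0,-0.1,0,30,0,-30,1],[0.06,-0.2,-0.1,20,10,-30,1],[0.12,-0.3,-0.2,0,20,-30,1],[0.18,-0.45,-0.3,-10,30,-26,1],[0.234,-0.563,-0.4,-16,31,-26,1],[0.234,-0.563,-0.494,-16,31,-26,1],[0.234,-0.563,-0.494,-16,31,-26,1],[0.234,-0.563,-0.494,-16,31,-26,1],[0.234,-0.563,-0.494,-16,31,-26,1],[0.234,-0.563,-0.494,-16,31,-26,1]]]'; cat > path.py <<'E'
from ik import *
def show(qg,n=10):
    s=get_state();q=np.array(s['joints']);print('q',q)
    t0,R0=fk(q,PK,SK)
    print('err',(t0-s['position'])*1000)
    for i in range(1,n+1):
        t,R=fk(q+(qg-q)*i/n,PK,SK);v=R[:,2]
        print(i,t,'z',v,'row',np.round(Ro.from_matrix(R0.T@R).as_rotvec(),2),np.round(R0.T@(t-t0)*1000))
E
python3 - <<'E'
from path import *
P=np.array([.618,-.1415,.105]);R=RT(32,.3);P1=P-.09*R[:,2]
b=[a for a in ik(P,R,40) if a[1][6]<0 and a[1][4]<3];b.sort(key=lambda a:-a[0])
for a in b[:2]: print('G',a)
g=ik(P1,R,20,q0=b[0][1]);g.sort(key=lambda a:np.linalg.norm(a[1]-b[0][1]));print('pre',g[0]);show(g[0][1])
E
```

```text
time: 11.25
position: [0.5024, -0.1678, 0.2712]
eef_rot: [[0.809, 0.563, 0.171], [0.55, -0.827, 0.118], [0.208, -0.001, -0.978]]
ft_force: [-1.3, -0.2, -0.3]
width: 0.0853
finger_force: 0.0
G (np.float64(0.2292941372996904), array([ 1.325,  1.065, -1.311,  2.074,  1.47 ,  0.591, -2.046]))
G (np.float64(0.22571818356358064), array([ 1.326,  1.07 , -1.314,  2.074,  1.473,  0.595, -2.046]))
pre (np.float64(0.14158080782200222), array([ 1.489,  0.834, -1.398,  2.13 ,  1.063,  0.527, -1.759]))
q [-0.333  0.184  0.817  1.941 -0.38   1.004 -0.31 ]
err [-6.853  4.424 -2.424]
1 [ 0.471 -0.183  0.215] z [ 0.053  0.034 -0.998] row [ 0.   -0.15  0.04] [-42.   2.  46.]
2 [ 0.447 -0.199  0.167] z [-0.05  -0.022 -0.998] row [ 0.01 -0.27  0.08] [-80.   2.  87.]
3 [ 0.428 -0.209  0.122] z [-0.121 -0.054 -0.991] row [ 0.01 -0.34  0.09] [-110.   -1.  126.]
4 [ 0.417 -0.21   0.084] z [-0.154 -0.062 -0.986] row [ 0.02 -0.38  0.11] [-128.   -7.  162.]
5 [ 0.417 -0.202  0.053] z [-0.146 -0.048 -0.988] row [ 0.03 -0.36  0.11] [-130.  -13.  193.]
6 [ 0.429 -0.188  0.033] z [-0.093 -0.013 -0.996] row [ 0.03 -0.3   0.13] [-117.  -18.  216.]
7 [ 0.455 -0.171  0.03 ] z [ 0.003  0.035 -0.999] row [ 0.02 -0.19  0.15] [-87. -18. 226.]
8 [ 0.493 -0.155  0.048] z [ 0.141  0.089 -0.986] row [-0.   -0.04  0.18] [-44. -10. 216.]
9 [ 0.538 -0.147  0.092] z [ 0.314  0.134 -0.94 ] row [-0.04  0.14  0.23] [  6.   9. 182.]
10 [ 0.582 -0.153  0.165] z [ 0.506  0.157 -0.848] row [-0.1   0.34  0.28] [ 54.  39. 118.]
```

```bash
cat > sim.py <<'E'
from ik import *
def jac(q):
    t0,R0=fk(q,PK,SK);J=np.zeros((6,7))
    for i in range(7):
        d=q.copy();d[i]+=1e-5;t,R=fk(d,PK,SK);J[:3,i]=(t-t0)/1e-5;J[3:,i]=Ro.from_matrix(R@R0.T).as_rotvec()/1e-5
    return t0,R0,J
def run(q,rows,ref=None,k=0.,lam=.02,sub=10,hard=True):
    q=np.array(q,float);t0,R0=fk(q,PK,SK);pt,pR=t0,R0
    for r in rows:
        Rg=R0@Ro.from_rotvec(r[:3]).as_matrix();tg=t0+R0@np.array(r[3:6])/1000
        d=tg-pt;n=np.linalg.norm(d);tt=pt+d*min(1,.05/max(n,1e-9));rv=Ro.from_matrix(Rg@pR.T).as_rotvec();n=np.linalg.norm(rv);Rr=Ro.from_rotvec(rv*min(1,.15/max(n,1e-9))).as_matrix()@pR
        for _ in range(sub):
            t,R,J=jac(q);e=np.r_[tt-t,Ro.from_matrix(Rr@R.T).as_rotvec()]
            free=np.ones(7,bool)
            for _ in range(3):
                Jf=J*free;Ji=Jf.T@np.linalg.inv(Jf@Jf.T+lam**2*np.eye(6))
                dq=Ji@e
                if ref is not None: dq=dq+(np.eye(7)-np.linalg.pinv(Jf,rcond=.02)@Jf)@((ref-q)*k*free)
                bad=free&(((q+dq)<lo)|((q+dq)>hi))
                if not bad.any():break
                free&=~bad
            q=np.clip(q+np.clip(dq,-.2,.2),lo,hi)
        pt,pR=fk(q,PK,SK)
    return q
A=lambda l:[list(map(float,x.split(','))) for x in l.split(';')]
tests=[(D[0][0],A(';'.join(['-0.102,0.693,0.281,353,-284,47']*10+['-0.102,0.693,0.281,348,-284,77','-0.102,0.693,0.281,341,-284,107']+['-0.102,0.693,0.281,334,-284,132']*8)),D[1][0]),
(D[1][0],A('0,0,0,30,0,-40;-0.02,-0.1,0,50,0,-60;-0.044,-0.2,0.009,40,-23,-60;-0.044,-0.3,0.009,30,-23,-60;-0.044,-0.397,0.009,12,-23,-61;-0.044,-0.397,0.009,12,-23,-61;-0.044,-0.397,0.009,12,-23,-61'),D[2][0]),
(D[4][0],A('0,0,0,3,-13,-16;0,0,0,8,-25,-32;0,0,0,12,-39,-47;0,0,0,15,-55,-61;0,0,0,18,-72,-72;0,0,0,21,-90,-82;0,0,0,23,-109,-91;0,0,0,25,-129,-97;0,0,0,26,-149,-102'),D[5][0]),
(D[6][0],A('0,0,0,0,0,-20;0,0,0,-5,0,-50;0,0,0,-10,0,-80;0,0,0,-30,0,-100;0,0,0,-60,0,-110;0,.08,0,-55,50,-80;0,.16,0,-55,100,-55;0,.18,0,-55,139,-30;0,.3,0,-30,146,10;0,.4,0,0,147,50;0,.5,0,20,147,90;0,.53,0,38,147,120;0,.53,0,38,147,141;0,.53,0,38,147,141'),D[7][0]),
(D[7][0],A('0,-0.1,0,30,0,-30;0.06,-0.2,-0.1,20,10,-30;0.12,-0.3,-0.2,0,20,-30;0.18,-0.45,-0.3,-10,30,-26;0.234,-0.563,-0.4,-16,31,-26;0.234,-0.563,-0.494,-16,31,-26;0.234,-0.563,-0.494,-16,31,-26'),[-0.333,.184,.817,1.941,-.38,1.004,-.31])]
if __name__=='__main__':
    mid=(lo+hi)/2;st=np.array(D[0][0])
    for nm,ref,k,sub in(('none',None,0,3),('mid',mid,.02,3),('mid',mid,.1,3),('mid',mid,.1,15),('start',st,.02,3),('start',st,.1,3),('start',st,.1,15)):
        print(nm,k,sub)
        for q,rows,g in tests: x=run(q,rows,ref,k,sub=sub);print('   ',x,np.round(np.linalg.norm(x-g),2))
    for _,_,g in tests:print(np.array(g))
E
python3 sim.py
```

```text
none 0 3
    [ 1.693  0.414 -0.906  2.416 -1.347  0.246  0.654] 0.49
    [ 0.513  0.221 -0.02   2.096 -0.198  0.599 -0.903] 0.08
    [ 0.287 -0.03  -0.189  2.08  -0.045  0.829 -1.421] 0.01
    [-0.742 -0.162  1.096  2.364 -0.909  0.226 -0.304] 0.42
    [-0.135  0.141  0.573  1.945 -0.284  0.98  -0.406] 0.35
mid 0.02 3
    [ 1.694  0.413 -0.906  2.417 -1.349  0.246  0.656] 0.49
    [ 0.49   0.221  0.005  2.096 -0.208  0.6   -0.894] 0.11
    [ 0.196 -0.03  -0.1    2.08  -0.041  0.829 -1.424] 0.13
    [-0.692 -0.2    1.065  2.401 -0.897  0.213 -0.283] 0.41
    [-0.029  0.132  0.455  1.946 -0.261  0.975 -0.427] 0.51
mid 0.1 3
    [ 1.696  0.434 -0.92   2.419 -1.39   0.224  0.7  ] 0.5
    [ 0.453  0.221  0.047  2.096 -0.225  0.602 -0.879] 0.17
    [ 0.064 -0.03   0.031  2.08  -0.035  0.829 -1.428] 0.32
    [-0.805 -0.134  1.156  2.38  -1.1    0.216 -0.125] 0.22
    [ 0.193  0.122  0.212  1.946 -0.22   0.967 -0.465] 0.84
mid 0.1 15
    [ 1.669  0.417 -0.885  2.418 -1.402  0.245  0.707] 0.47
    [ 0.455  0.221  0.044  2.096 -0.224  0.602 -0.88 ] 0.16
    [ 0.033 -0.03   0.061  2.08  -0.034 
[... 632 characters left out ...]
-1.389] 0.95
    [ 1.569  0.114 -1.219  2.259 -0.997  0.255 -0.238] 3.22
    [ 0.932  0.142 -0.597  1.946 -0.084  0.95  -0.592] 1.94
start 0.1 15
    [ 1.743  0.442 -0.967  2.417 -1.303  0.21   0.621] 0.56
    [ 0.993  0.255 -0.564  2.095  0.05   0.589 -1.125] 0.74
    [ 1.057 -0.046 -0.943  2.077 -0.092  0.831 -1.381] 1.08
    [ 1.832  0.16  -1.411  2.3   -1.025  0.26  -0.122] 3.54
    [ 1.103  0.164 -0.791  1.945 -0.036  0.948 -0.636] 2.21
[ 1.298  0.461 -0.684  2.277 -1.408  0.191  0.569]
[ 0.562  0.218 -0.075  2.108 -0.204  0.598 -0.895]
[ 0.287 -0.03  -0.194  2.07  -0.049  0.832 -1.42 ]
[-0.67  -0.128  1.066  2.404 -1.183  0.267 -0.009]
[-0.333  0.184  0.817  1.941 -0.38   1.004 -0.31 ]
```

The minimum-norm simulation predicts the arm well. I'll use it to search for via poses that swing the elbow into a good branch.

```bash
nproc; cat > plan.py <<'E'
from sim import *
from multiprocessing import Pool
def rotdir(tx,ty,yaw): # tool z tilted, roll from yaw
    return Ro.from_euler('z',yaw).as_matrix()@Ro.from_rotvec([tx,ty,0]).as_matrix()@np.array([[1,0,0],[0,-1,0],[0,0,-1.]])
def leg(q,P,R,n=10):
    t0,R0=fk(q,PK,SK);r=np.r_[Ro.from_matrix(R0.T@R).as_rotvec(),R0.T@(P+.019*R[:,2]-t0)*1000]
    return run(q,[r]*n,sub=3)
def err(q,P,R):
    t,M=fk(q,PK,SK);return np.linalg.norm(t-P-.019*R[:,2])*1000+np.degrees(np.linalg.norm(Ro.from_matrix(M.T@R).as_rotvec()))
G=np.array([.618,-.1415,.105])
def trial(seed):
    rng=np.random.default_rng(seed);q=np.array(Q0);W=[]
    nW=rng.integers(0,3)
    for i in range(nW):
        P=rng.uniform([.35,-.5,.3],[.53,-.12,.5]);a=(rng.uniform(-.5,.5),rng.uniform(-.6,.3),rng.uniform(-.8,.8));W.append((P,a));q=leg(q,P,rotdir(*a))
    t=rng.uniform(30,45);y=rng.uniform(-.6,.4);R=RT(t,y)
    P=G-.1*R[:,2]+[0,0,.02];q=leg(q,P,R);e1=err(q,P,R)
    q=leg(q,G,R);e2=err(q,G,R)
    return e2+.3*e1-20*min(np.min(np.minimum(q-lo,hi-q)),.15),e1,e2,t,y,q,W
if __name__=='__main__':
    Q0=get_state()['joints']
    import time;t0=time.time()
    with Pool() as p: o=p.map(trial,range(int(sys.argv[1])),chunksize=8)
    o.sort(key=lambda a:a[0]);print(time.time()-t0)
    for a in o[:6]:print(np.round(a[:5],2),a[5],a[6])
E
sed -i 's/^G=/Q0=get_state()["joints"];G=/' plan.py; OMP_NUM_THREADS=1 timeout 500 python3 plan.py 600
```

```text
4
10.699283599853516
[-3.    0.    0.   32.65  0.38] [ 0.42   0.513 -0.034  2.06  -1.208  0.418  0.298] [(array([ 0.362, -0.244,  0.395]), (0.1774277769388135, -0.5643077504058468, -0.7180625378397499))]
[-1.31  0.    0.   34.33  0.3 ] [ 0.503  0.508 -0.144  2.098 -1.345  0.331  0.383] [(array([ 0.478, -0.214,  0.414]), (-0.37008218983934715, -0.3596390769337335, -0.387419378421561))]
[-1.09  0.    0.   31.65  0.15] [ 0.322  0.481 -0.004  2.11  -1.356  0.267  0.184] [(array([ 0.409, -0.219,  0.376]), (0.3503522058399793, -0.14077396300687278, 0.3844358667601395)), (array([ 0.431, -0.42 ,  0.431]), (0.3165446586992209, 0.14009010765015972, 0.6026080762979171))]
[-1.03  0.    0.   31.26  0.18] [ 0.217  0.488  0.129  2.099 -1.359  0.342  0.196] []
[-1.01  0.    0.   30.04  0.04] [ 0.114  0.478  0.187  2.111 -1.359  0.261  0.014] [(array([ 0.364, -0.367,  0.367]), (-0.462022900667004, 0.1717237917530422, -0.7439905284898641))]
[-1.    0.    0.   30.97  0.09] [ 0.254  0.475  0.048  2.114 -1.36   0.244  0.107] [(array([ 0.522, -0.317,  0.421]), (0.3631468555616315, -0.45164839713710453, 0.5794346469939358))]
```

```bash
cat > plan2.py <<'E'
from plan import *
Q0=get_state()["joints"]
def trial(seed):
    rng=np.random.default_rng(seed);q=np.array(Q0);t=rng.uniform(33,42);y=rng.uniform(.1,.8);y2=rng.uniform(.2,1.6);R=RT(t,y);R2=RT(t,y2)
    g=G-.004*R[:,2];pl=np.array([.512,.386,.1])-.004*R2[:,2]
    a=(rng.uniform(-.5,.5),rng.uniform(-.6,.3),rng.uniform(-.8,.8));W=[(rng.uniform([.4,-.3,.3],[.53,-.14,.45]),rotdir(*a))]
    L=[(g-.1*R[:,2]+[0,0,.02],R),(g,R),(g+[0,0,.02],R),(g+[-.12,-.02,.06],R),(np.array([.48,-.17,.54]),R),(np.array([.46,.1,.54]),RT(t,(y+y2)/2)),(np.array([.5,.36,.4]),R2),(pl+[0,0,.04],R2),(pl,R2),(pl-.1*R2[:,2],R2)]
    E=[];m=9;qs=[]
    for i,(P,r) in enumerate(W+L):
        q=leg(q,P,r);qs.append(q)
        if i: E.append(err(q,P,r));m=min(m,np.min(np.minimum(q-lo,hi-q)))
    return sum(np.minimum(E,20))-30*min(m,.15)-.3*(t-33),t,y,y2,m,np.array(E),W,qs
if __name__=='__main__':
    with Pool() as p: o=p.map(trial,range(int(sys.argv[1])),chunksize=8)
    o.sort(key=lambda a:a[0])
    for a in o[:5]:print(np.round(a[:5],2),np.round(a[5],1),a[6][0][0])
    import pickle;pickle.dump(o[:5],open('o.pkl','wb'))
    a=o[0];print(go(*a[6][0]));print(a[7])
E
time OMP_NUM_THREADS=1 timeout 500 python3 plan2.py 3000
```

```text
[-6.43 39.44  0.79  1.59  0.15] [0. 0. 0. 0. 0. 0. 0. 0. 0. 0.] [ 0.429 -0.147  0.386]
[-6.42 41.54  0.79  1.51  0.13] [0. 0. 0. 0. 0. 0. 0. 0. 0. 0.] [ 0.402 -0.245  0.327]
[-6.28 40.68  0.72  1.59  0.13] [0. 0. 0. 0. 0. 0. 0. 0. 0. 0.] [ 0.498 -0.186  0.385]
[-5.85 38.92  0.73  1.58  0.14] [0. 0. 0. 0. 0. 0. 0. 0. 0. 0.] [ 0.458 -0.147  0.328]
[-5.7  38.74  0.79  1.54  0.13] [0. 0. 0. 0. 0. 0. 0. 0. 0. 0.] [ 0.434 -0.27   0.377]
([-0.313, 0.228, 0.792], [-22.4, -52.2, -105.0])
[array([ 0.303, -0.303, -0.008,  2.174, -0.009,  0.804, -1.512]), array([ 0.439,  0.454,  0.247,  1.919, -0.999,  1.013,  0.544]), array([ 0.399,  0.627,  0.156,  1.921, -1.17 ,  0.85 ,  0.67 ]), array([ 0.389,  0.592,  0.169,  1.919, -1.14 ,  0.868,  0.627]), array([ 0.489,  0.41 ,  0.244,  2.114, -1.05 ,  0.953,  0.721]), array([ 0.422, -0.019,  0.308,  1.685, -0.682,  1.491,  0.015]), array([ 0.176, -0.159,  0.03 ,  1.813, -0.681,  1.423, -0.088]), array([-0.127,  0.186, -0.224,  1.778, -0.71 ,  1.085, -0.008]), array([-0.121,  0.566, -0.297,  1.937, -0.912,  0.65 ,  0.41 ]), array([-0.104,  0.643, -0.32 ,  1.942, -0.954,  0.59 ,  0.495]), array([-0.034,  0.475, -0.257,  1.964, -0.86 ,  0.774,  0.421])]
real	3m9.906s
user	12m33.043s
sys	0m0.198s
```

```bash
sed -i 's/t=rng.uniform(33,42);y=rng.uniform(.1,.8);y2=rng.uniform(.2,1.6)/t=rng.uniform(33,40);y=rng.uniform(.3,.62);y2=rng.uniform(.8,1.35)/' plan2.py; OMP_NUM_THREADS=1 timeout 500 python3 plan2.py 1500
```

```text
[-3.39 38.01  0.62  1.35  0.06] [0. 0. 0. 0. 0. 0. 0. 0. 0. 0.] [ 0.429 -0.147  0.386]
[-3.1  37.61  0.59  1.34  0.06] [0. 0. 0. 0. 0. 0. 0. 0. 0. 0.] [ 0.458 -0.147  0.328]
[-3.09 38.91  0.6   1.29  0.04] [0. 0. 0. 0. 0. 0. 0. 0. 0. 0.] [ 0.412 -0.186  0.302]
[-3.04 39.64  0.61  1.32  0.03] [0. 0. 0. 0. 0. 0. 0. 0. 0. 0.] [ 0.402 -0.245  0.327]
[-2.82 38.24  0.53  1.34  0.04] [0. 0. 0. 0. 0. 0. 0. 0. 0. 0.] [ 0.419 -0.169  0.336]
([-0.313, 0.228, 0.792], [-22.4, -52.2, -105.0])
[array([ 0.303, -0.303, -0.008,  2.174, -0.009,  0.804, -1.512]), array([ 0.372,  0.373,  0.273,  2.028, -1.062,  0.868,  0.437]), array([ 0.352,  0.577,  0.167,  2.004, -1.29 ,  0.721,  0.614]), array([ 0.34 ,  0.54 ,  0.182,  2.002, -1.246,  0.736,  0.559]), array([ 0.437,  0.348,  0.266,  2.197, -1.141,  0.828,  0.636]), array([ 0.358, -0.099,  0.322,  1.746, -0.623,  1.361, -0.179]), array([ 0.138, -0.247,  0.02 ,  1.872, -0.624,  1.29 , -0.321]), array([-0.152,  0.092, -0.241,  1.872, -0.683,  0.91 , -0.253]), array([-0.101,  0.507, -0.378,  2.046, -1.035,  0.426,  0.3  ]), array([-0.056,  0.6  , -0.436,  2.051, -1.119,  0.349,  0.436]), array([-0.016,  0.379, -0.338,  2.108, -0.982,  0.554,  0.295])]
```

```bash
cat > chk.py <<'E'
from plan import *
import pickle
o=pickle.load(open('o.pkl','rb'));q00=np.array(get_state()['joints'])
t,y,y2=37,.65,1.4;R=RT(t,y);R2=RT(t,y2);g=G-.004*R[:,2];pl=np.array([.512,.386,.1])-.004*R2[:,2]
L=[(g-.1*R[:,2]+[0,0,.02],R),(g,R),(g+[0,0,.02],R),(g+[-.12,-.02,.06],R),(np.array([.48,-.17,.54]),R),(np.array([.46,.1,.54]),RT(t,(y+y2)/2)),(np.array([.5,.36,.4]),R2),(pl+[0,0,.04],R2),(pl,R2),(pl-.1*R2[:,2],R2)]
if __name__=='__main__':
  for W in [[]]+[a[6] for a in o]:
    q=q00;m=9;E=[];qs=[]
    for P,r in W+L: q=leg(q,P,r);E.append(err(q,P,r));qs.append(q);m=min(m,np.min(np.minimum(q-lo,hi-q)))
    print(m,np.round(E,1));print(qs[len(W)+1],qs[0]);print(go(*(W+L)[0]))
E
python3 chk.py
```

```text
0.06574643414263459 [0. 0. 0. 0. 0. 0. 0. 0. 0. 0.]
[ 0.144  0.617  0.424  1.983 -1.344  0.854  0.634] [ 0.149  0.421  0.54   1.999 -1.113  0.973  0.478]
([0.021, 0.436, -0.049], [41.7, 46.1, 88.9])
0.007139977262317132 [4.4 0.  0.  0.  0.  0.  0.  0.  0.  0.  0. ]
[ 0.365  0.579  0.149  1.984 -1.225  0.723  0.581] [ 0.303 -0.303 -0.008  2.174 -0.009  0.804 -1.512]
([-0.313, 0.228, 0.792], [-22.4, -52.2, -105.0])
0.08359526413326826 [0. 0. 0. 0. 0. 0. 0. 0. 0. 0. 0.]
[ 0.422  0.575  0.079  1.984 -1.192  0.692  0.563] [-0.645 -0.019  0.646  2.05   0.48   1.001 -1.506]
([-0.444, -0.255, 0.248], [-18.5, -34.3, -43.8])
0.08387721759466554 [0. 0. 0. 0. 0. 0. 0. 0. 0. 0. 0.]
[ 0.396  0.576  0.11   1.984 -1.207  0.706  0.571] [-0.486  0.05   0.795  2.001  0.118  1.073 -1.782]
([-0.258, -0.211, 1.045], [-82.9, -33.7, -29.6])
0.0805451158420471 [0. 0. 0. 0. 0. 0. 0. 0. 0. 0. 0.]
[ 0.245  0.594  0.298  1.983 -1.291  0.791  0.612] [-0.514 -0.131  0.676  2.159  0.655  0.939 -1.102]
([-0.46, -0.369, -0.106], [-118.5, 15.9, -64.9])
0.0014880182180538881 [4.9 0.  0.  0.  0.  0.  0.  0.  0.  0.  0. ]
[ 0.419  0.575  0.083  1.984 -1.193  0.693  0.564] [ 0.511 -0.309 -0.006  2.35  -0.41   0.572 -1.429]
([-0.206, 0.457, 1.183], [-50.7, -38.5, -61.3])
```

```bash
python3 -m creep '[[[0.01,0.1,-0.01,10,11,20,1],[0.01,0.2,-0.02,20,22,40,1],[0.02,0.3,-0.03,28,32,60,1],[0.02,0.4,-0.045,36,42,75,1],[0.02,0.436,-0.049,42,46,89,1],[0.02,0.436,-0.049,42,46,89,1],[0.02,0.436,-0.049,42,46,89,1],[0.02,0.436,-0.049,42,46,89,1],[0.02,0.436,-0.049,42,46,89,1],[0.02,0.436,-0.049,42,46,89,1]]]'; python3 - <<'E'
from chk import *
print(q00);print(go(*L[0]),go(*L[1]))
p=snap('side','s4.png');T=snap('top','t4.png')
a=cv2.imread('pics/s4.png')[215:335,300:440];b=cv2.imread('pics/t4.png')[150:270,300:440]
cv2.imwrite('pics/s4c.png',np.vstack([cv2.resize(x,(350,300),interpolation=cv2.INTER_CUBIC) for x in(a,b)]))
E
```

```text
time: 12.25
position: [0.579, -0.1713, 0.1943]
eef_rot: [[0.633, 0.608, 0.479], [0.487, -0.794, 0.364], [0.602, 0.003, -0.799]]
ft_force: [1.0, 0.7, -0.1]
width: 0.0849
finger_force: 0.0
[ 0.091  0.416  0.603  2.027 -1.153  0.958  0.52 ]
([0.0, 0.0, 0.005], [-2.6, -0.1, -0.1]) ([0.0, 0.0, 0.005], [-14.6, -0.2, 115.9])
```

View pics/s4c.png

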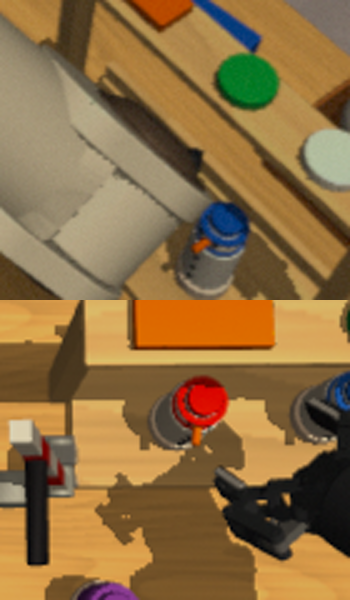

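The gripper is in front of red with the fingers either side of its axis. Red is at top crop (205,400), and the blue one is clear. I'll advance and close.

```bash
python3 -m creep '[[[0,0,0,-4,0,25,1],[0,0,0,-8,0,50,1],[0,0,0,-11,0,75,1],[0,0,0,-13,0,95,1],[0,0,0,-14,0,108,1],[0,0,0,-14,0,116,1],[0,0,0,-14,0,116,1],[0,0,0,-14,0,116,0.4],[0,0,0,-14,0,116,0.4],[0,0,0,-14,0,116,0.4]]]' 40; python3 - <<'E'
from chk import *
print(q00);print(go(*L[1]));s=get_state();print(s['width'],s['finger_force'])
E
```

```text
time: 13.35
position: [0.6254, -0.1369, 0.0931]
eef_rot: [[0.634, 0.607, 0.48], [0.486, -0.795, 0.364], [0.602, 0.003, -0.799]]
ft_force: [-0.2, 0.1, -0.2]
width: 0.0487
finger_force: 41.2
[ 0.142  0.602  0.426  2.016 -1.379  0.824  0.684]
([0.001, -0.0, 0.003], [0.2, -0.8, 0.3])
0.04873114006556095 41.23499929904938
```

Held at 48.7 mm and 41 N. I'll lift and back out.

```bash
python3 - <<'E'
from chk import *
s=get_state()
for i in(2,3,4):print(go(*L[i]))
E
```

```text
([0.001, -0.0, 0.003], [12.2, -0.8, -15.7])
([0.001, -0.0, 0.003], [-49.4, -57.6, -112.4])
([0.001, -0.0, 0.003], [160.7, -60.8, -419.6])
```

```bash
python3 -m creep '[[[0,0,0,6,0,-8,0.4],[0,0,0,12,0,-16,0.4],[0,0,0,12,0,-16,0.4],[0,0,0,-5,-15,-42,0.4],[0,0,0,-20,-30,-66,0.4],[0,0,0,-35,-45,-90,0.4],[0,0,0,-49,-57,-112,0.4],[0,0,0,-34,-57,-134,0.4],[0,0,0,-4,-57,-174,0.4],[0,0,0,-4,-57,-174,0.4]]]'; python3 - <<'E'
from chk import *
print(q00);s=get_state();print(s['width'],s['finger_force'])
for i in(4,5):print(go(*L[i]))
snap('side','s5.png');a=cv2.imread('pics/s5.png')[130:380,160:493]
cv2.imwrite('pics/s5c.png',cv2.resize(a,(666,500)))
E
```

```text
time: 14.35
position: [0.5075, -0.159, 0.2353]
eef_rot: [[0.629, 0.606, 0.487], [0.487, -0.796, 0.36], [0.606, 0.011, -0.796]]
ft_force: [1.4, -0.4, -0.4]
width: 0.0486
finger_force: 42.0
[ 0.123  0.215  0.594  2.149 -1.008  0.936  0.462]
0.04863423148851018 41.96880519390106
([0.008, -0.005, 0.007], [161.8, -4.8, -240.8])
([0.235, -0.003, -0.292], [280.2, -235.9, -153.8])
```

View pics/s5c.png

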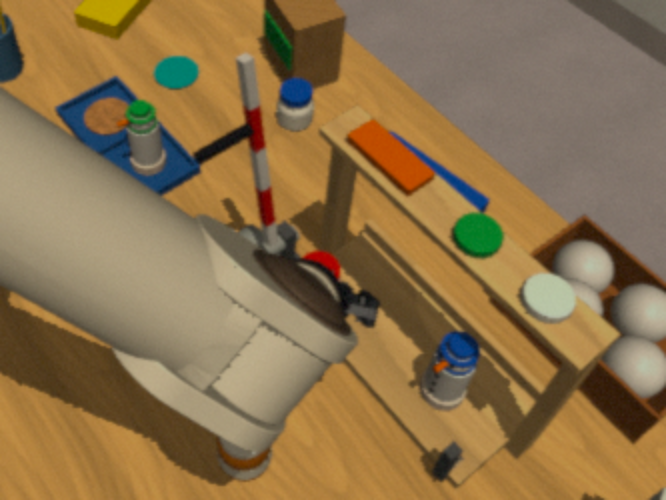

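Red at (320,265) is out of the rack and held. The bar is open, and blue is still in place at (455,370). I'll raise it, then cross above the bar.

```bash
python3 -m creep '[[[0,0,0,23,-1,-35,0.4],[0,0,0,46,-1,-70,0.4],[0,0,0,69,-2,-105,0.4],[0,0,0,92,-3,-140,0.4],[0,0,0,115,-4,-175,0.4],[0,0,0,138,-5,-210,0.4],[0,0,0,161,-5,-241,0.4],[0,0,0,161,-5,-241,0.4],[0,0,0,161,-5,-241,0.4],[0,0,0,161,-5,-241,0.4]]]'; python3 - <<'E'
from chk import *
print(q00);s=get_state();print(s['width'],s['finger_force'])
for i in(5,6):print(go(*L[i]))
q=q00
for P,r in L[5:]: q=leg(q,P,r);print(err(q,P,r),q)
E
```

```text
time: 15.4
position: [0.4881, -0.1611, 0.5156]
eef_rot: [[0.636, 0.608, 0.475], [0.486, -0.794, 0.366], [0.6, -0.001, -0.8]]
ft_force: [-0.0, 0.1, -0.7]
width: 0.0487
finger_force: 41.9
[ 0.036 -0.115  0.587  1.762 -0.569  1.315 -0.189]
0.04868510643432866 41.91564738750458
([0.222, 0.003, -0.298], [123.1, -228.6, 81.1])
([0.447, 0.002, -0.597], [189.2, -414.0, 305.8])
1.193720993769332e-13 [-0.182 -0.237  0.273  1.849 -0.541  1.28  -0.358]
8.73332864001728e-14 [-0.447  0.111  0.08   1.841 -0.702  0.975 -0.195]
1.8889804930828863e-13 [-0.372  0.489 -0.047  2.016 -1.135  0.584  0.386]
2.554208156242679e-13 [-0.339  0.565 -0.087  2.022 -1.231  0.535  0.515]
1.0426088915631731e-13 [-0.309  0.376  0.007  2.07  -1.046  0.688  0.365]
```

```bash
python3 -m creep '[[[0.03,0,-0.04,17,-32,11,0.4],[0.06,0,-0.08,34,-64,22,0.4],[0.1,0,-0.13,51,-96,33,0.4],[0.13,0,-0.17,68,-128,44,0.4],[0.16,0,-0.21,85,-160,55,0.4],[0.19,0,-0.26,102,-192,67,0.4],[0.222,0.003,-0.298,123,-229,81,0.4],[0.222,0.003,-0.298,123,-229,81,0.4],[0.222,0.003,-0.298,123,-229,81,0.4],[0.222,0.003,-0.298,123,-229,81,0.4]]]'; python3 - <<'E'
from chk import *
print(q00);s=get_state();print(s['width'],s['finger_force'])
print(go(*L[6]))
T=vision.capture('top');S=vision.capture('side')
for p in(T,S): print([(np.round(b['bbox'],1).tolist(),round(b['confidence'],2)) for b in vision.boxes_of(p,'pad')+vision.boxes_of(p,'tray')])
im=T['image'][200:275,110:240].astype(int);m=((im[...,0]>im[...,2]+25)&(im[...,0]>90)).astype(np.uint8);m[:,55:]=0
m[:10]=0;m[65:]=0
ys,xs=np.nonzero(m);print(xs.min()+110,xs.max()+110,ys.min()+200,ys.max()+200,len(xs))
E
```

```text
time: 16.4
position: [0.4662, 0.1084, 0.5254]
eef_rot: [[0.415, 0.854, 0.315], [0.683, -0.521, 0.513], [0.602, 0.002, -0.799]]
ft_force: [-1.0, -0.7, -0.7]
width: 0.0491
finger_force: 42.0
[-0.165 -0.238  0.237  1.855 -0.541  1.241 -0.366]
0.049126649092308475 41.989962458610535
([0.228, 0.001, -0.3], [109.7, -106.6, 258.3])
[([128.8, 160.1, 32.6, 33.0], 0.88), ([135.6, 220.1, 30.1, 33.2], 0.78), ([416.5, 176.5, 37.4, 35.9], 0.48), ([123.6, 214.3, 104.4, 51.0], 0.64)]
[([201.5, 180.6, 20.0, 13.3], 0.89), ([183.1, 167.1, 78.6, 66.1], 0.71), ([200.0, 179.9, 18.7, 17.6], 0.4)]
110 164 210 264 1716
```

```bash
python3 - <<'E'
from h import *
for n,(a,b,c,d) in(('top',(216,260,128,174)),('side',(176,203,196,232))):
    p=vision.capture(n);im=p['image'][a:b,c:d].astype(int);m=(im[...,0]>im[...,2]+15).astype(np.uint8)
    k,l,st,ce=cv2.connectedComponentsWithStats(m)
    for i in range(1,k):
        if st[i,4]>60:
            u,v=ce[i]+[c,a];print(n,st[i],u,v,onz(p,u+.0,v,.011))
E
```

```text
top [  6   5  33  33 867] 149.83621683967704 236.9284890426759 [0.51203558 0.38652334 0.011     ]
side [  6   3  30  24 373] 214.7774798927614 188.88203753351206 [0.5137797  0.37808913 0.011     ]
```

```bash
python3 -m creep '[[[0.03,0,-0.04,14,-14,33,0.4],[0.06,0,-0.08,28,-28,66,0.4],[0.09,0,-0.12,42,-42,99,0.4],[0.13,0,-0.17,56,-55,132,0.4],[0.16,0,-0.21,70,-68,165,0.4],[0.19,0,-0.26,84,-82,198,0.4],[0.228,0,-0.3,98,-96,231,0.4],[0.228,0,-0.3,110,-107,258,0.4],[0.228,0,-0.3,110,-107,258,0.4],[0.228,0,-0.3,110,-107,258,0.4]]]'; python3 - <<'E'
from chk import *
print(q00);s=get_state();print(s['width'],s['finger_force'])
print(go(*L[6]),go(*L[7]),go(*L[8]))
E
```

```text
time: 17.8
position: [0.5013, 0.3728, 0.386]
eef_rot: [[0.133, 0.986, 0.102], [0.788, -0.168, 0.592], [0.601, 0.001, -0.799]]
ft_force: [-0.1, -0.9, -0.2]
width: 0.0487
finger_force: 41.9
[-0.403  0.107  0.018  1.847 -0.689  0.937 -0.205]
0.04873787746967295 41.90901517868042
([-0.0, 0.001, 0.003], [-1.8, 0.9, 0.0]) ([-0.0, 0.001, 0.003], [-136.0, 8.1, 220.5]) ([-0.0, 0.001, 0.003], [-160.1, 8.0, 252.4])
```

```bash
python3 -m creep '[[[0,0,0,-20,1,33,0.4],[0,0,0,-40,2,66,0.4],[0,0,0,-60,3,99,0.4],[0,0,0,-80,4,132,0.4],[0,0,0,-100,5,165,0.4],[0,0,0,-115,6,190,0.4],[0,0,0,-125,7,205,0.4],[0,0,0,-134,7,220,0.4],[0,0,0,-134,7,220,0.4],[0,0,0,-134,7,220,0.4]]]'; python3 - <<'E'
from chk import *
print(q00);s=get_state();print(s['ft_force'],go(*L[7]),go(*L[8]))
T=snap('top','t6.png');S=snap('side','s6.png')
a=cv2.imread('pics/t6.png')[190:280,100:240];b=cv2.imread('pics/s6.png')[140:230,160:300]
cv2.imwrite('pics/s6c.png',np.vstack([cv2.resize(x,(467,300),interpolation=cv2.INTER_CUBIC) for x in(a,b)]))
for p in(T,S):print([(np.round(x['bbox']).tolist(),round(x['confidence'],2)) for x in vision.boxes_of(p,'red_center')])
# predicted hat top for red centred on its grasp: axis at gp+.004z
gp=s['position']-.019*np.array(s['eef_rot'])[:,2];c=gp+.004*np.array(s['eef_rot'])[:,2]
print(c,proj(T,[c[0],c[1],c[2]+.045]),proj(S,[c[0],c[1],c[2]+.045]))
E
```

```text
time: 18.8
position: [0.5147, 0.3953, 0.1313]
eef_rot: [[0.135, 0.985, 0.105], [0.787, -0.171, 0.593], [0.602, 0.003, -0.799]]
ft_force: [0.9, -0.6, -0.6]
width: 0.0484
finger_force: 41.9
[-0.314  0.476 -0.126  2.028 -1.116  0.524  0.377]
[ 0.916 -0.631 -0.616] ([0.003, -0.0, 0.001], [-2.4, -1.1, 2.3]) ([0.003, -0.0, 0.001], [-26.5, -1.2, 34.2])
[([116.0, 219.0, 18.0, 25.0], 0.65), ([329.0, 261.0, 33.0, 26.0], 0.64), ([415.0, 180.0, 40.0, 27.0], 0.4)]
[([202.0, 163.0, 22.0, 23.0], 0.8), ([263.0, 277.0, 23.0, 40.0], 0.73)]
[0.513 0.386 0.143] [125.208 229.605] [204.788 147.399]
```

View pics/s6c.png

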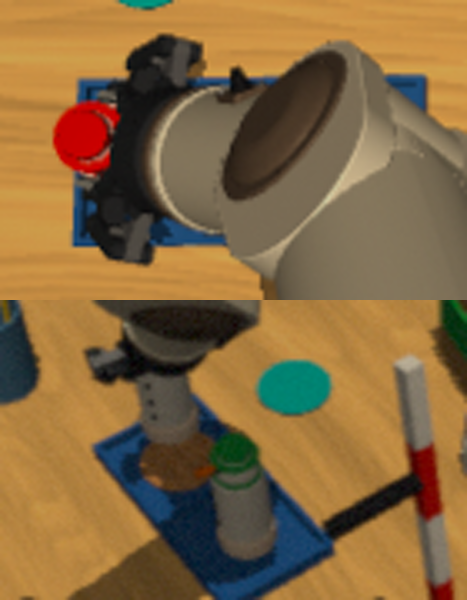

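Red is held upright above the cork pad. Its hat is at top crop (90,136), about 3 mm from the prediction, and its base is over the pad at side crop (172,430). I'll lower it.

```bash
python3 -m creep '[[[0,0,0,-3,0,5,0.4],[0,0,0,-6,0.5,11,0.4],[0,0,0,-9,1,16,0.4],[0,0,0,-12,1.5,22,0.4],[0,0,0,-15,1.5,26,0.4],[0,0,0,-18,1.5,30,0.4],[0,0,0,-20,1.5,32,0.4],[0,0,0,-21.5,1.5,34,0.4],[0,0,0,-21.5,1.5,34,0.4],[0,0,0,-21.5,1.5,34,0.4]]]'; python3 -m creep '[[[0,0,0,-0.6,0,0.8,0.4],[0,0,0,-1.2,0,1.6,0.4],[0,0,0,-1.8,0,2.4,0.4],[0,0,0,-1.8,0,2.4,0.4],[0,0,0,-1.8,0,2.4,0.4],[0,0,0,-1.8,0,2.4,0.4],[0,0,0,-1.8,0,2.4,0.4],[0,0,0,-1.8,0,2.4,0.4],[0,0,0,-1.8,0,2.4,0.4],[0,0,0,-1.8,0,2.4,0.4]]]'
```

```text
time: 20.0
position: [0.5156, 0.3992, 0.0905]
eef_rot: [[0.133, 0.986, 0.103], [0.787, -0.169, 0.593], [0.602, 0.002, -0.799]]
ft_force: [0.0, -0.1, -0.9]
width: 0.049
finger_force: 42.0
time: 21.0
position: [0.5155, 0.3992, 0.0874]
eef_rot: [[0.133, 0.986, 0.103], [0.787, -0.169, 0.593], [0.602, 0.002, -0.799]]
ft_force: [-0.5, 0.3, -1.5]
width: 0.0487
finger_force: 42.0
```

```bash
python3 -m creep '[[[0,0,0,-0.6,0,0.8,0.4],[0,0,0,-0.6,0,0.8,0.4],[0,0,0,-1.2,0,1.6,0.4],[0,0,0,-1.2,0,1.6,0.4],[0,0,0,-1.8,0,2.4,0.4],[0,0,0,-1.8,0,2.4,0.4],[0,0,0,-1.8,0,2.4,0.4],[0,0,0,-1.8,0,2.4,0.4],[0,0,0,-1.8,0,2.4,0.4],[0,0,0,-1.8,0,2.4,0.4]]]'
```

```text
time: 22.0
position: [0.5155, 0.3992, 0.0844]
eef_rot: [[0.133, 0.986, 0.103], [0.787, -0.169, 0.593], [0.602, 0.002, -0.799]]
ft_force: [0.5, 0.4, -0.7]
width: 0.0487
finger_force: 42.0
```

```bash
python3 -m creep '[[[0,0,0,-0.6,0,0.8,0.4],[0,0,0,-0.6,0,0.8,0.4],[0,0,0,-1.2,0,1.6,0.4],[0,0,0,-1.2,0,1.6,0.4],[0,0,0,-1.2,0,1.6,0.4],[0,0,0,-1.2,0,1.6,0.4],[0,0,0,-1.2,0,1.6,0.4],[0,0,0,-1.2,0,1.6,0.4],[0,0,0,-1.2,0,1.6,0.4],[0,0,0,-1.2,0,1.6,0.4]]]'; python3 - <<'E'
from h import *
S=vision.capture('side');T=vision.capture('top')
print(vision.boxes_of(S,'red_center')[:2],vision.boxes_of(T,'red_center')[:1])
E
```

```text
time: 23.0
position: [0.5157, 0.4001, 0.0842]
eef_rot: [[0.132, 0.986, 0.104], [0.786, -0.168, 0.595], [0.604, 0.003, -0.797]]
ft_force: [-3.3, -4.7, 11.1]
width: 0.0485
finger_force: 43.3
[{'bbox': [203.2, 170.1, 19.5, 28.3], 'confidence': 0.69}, {'bbox': [262.5, 277.0, 20.7, 40.6], 'confidence': 0.68}] [{'bbox': [328.0, 262.3, 32.4, 22.9], 'confidence': 0.74}]
```

There is firm contact at 11 N, so it stands on the pad. I'll release and withdraw along the tool axis.

```bash
python3 -m creep '[[[0,0,0,0.6,0,-0.8,0.4],[0,0,0,0.6,0,-0.8,0.58],[0,0,0,0.6,0,-0.8,0.65],[0,0,0,0.6,0,-0.8,0.8],[0,0,0,0.6,0,-0.8,1],[0,0,0,0.6,0,-0.8,1],[0,0,0,0.6,0,-0.8,1],[0,0,0,0.6,0,-15,1],[0,0,0,0.6,0,-35,1],[0,0,0,0.6,0,-60,1]]]' && python3 -m creep '[[[0,0,0,0,0,-30,1],[0,0,0,0,0,-60,1],[0,0,0,20,0,-100,1],[0,0,0,50,0,-140,1],[0,0,0,80,0,-180,1],[0,0,0,110,0,-220,1],[0,0,0,130,0,-250,1],[0,0,0,130,0,-250,1],[0,0,0,130,0,-250,1],[0,0,0,130,0,-250,1]]]'; python3 - <<'E'
from h import *
S=snap('side','s7.png');T=snap('top','t7.png')
for p in(S,T):print([(t,[(np.round(x['bbox'],1).tolist(),round(x['confidence'],2)) for x in vision.boxes_of(p,t)[:3]]) for t in('red_center','pad','bar')])
print('expected hat top/base px',[[proj(p,[.512,.3865,z]) for z in(.141,.011)] for p in(S,T)])
for n,p in(('S',S),('T',T)):
    im=p['image'].astype(int);m=((im[...,0]>130)&(im[...,1]<50)&(im[...,2]<60)).astype(np.uint8)
    k,l,st,ce=cv2.connectedComponentsWithStats(m);print(n,[(st[i].tolist(),ce[i].round(1)) for i in range(1,k) if st[i,4]>20])
E
```

```text
time: 24.2
position: [0.5087, 0.3635, 0.1311]
eef_rot: [[0.134, 0.986, 0.102], [0.788, -0.168, 0.593], [0.601, 0.001, -0.799]]
ft_force: [0.3, -0.7, 0.2]
width: 0.0852
finger_force: 0.0
time: 25.2
position: [0.5, 0.3176, 0.4073]
eef_rot: [[0.135, 0.986, 0.102], [0.788, -0.169, 0.592], [0.601, 0.0, -0.8]]
ft_force: [0.3, 0.0, -0.2]
width: 0.0853
finger_force: 0.0
[('red_center', [([203.6, 155.7, 17.9, 40.7], 0.8)]), ('pad', [([238.2, 159.4, 20.9, 14.1], 0.51)]), ('bar', [([257.2, 156.9, 42.1, 106.7], 0.8)])]
[('red_center', [([327.6, 261.3, 33.7, 23.9], 0.58)]), ('pad', [([130.5, 160.1, 27.6, 28.6], 0.72), ([306.4, 199.0, 23.0, 46.0], 0.58)]), ('bar', [([309.3, 200.1, 19.4, 37.5], 0.94)])]
expected hat top/base px [[array([206.93437746, 159.1008498 ]), array([213.07579168, 187.57451577])], [array([132.58987008, 232.20444551]), array([149.84491205, 236.94350797])]]
S [([201, 156, 13, 10, 68], array([206.7, 159.6]))]
T []
```

The measured hat position (206.7,159.6) matches the expected one (206.9,159.1). So red stands upright in the middle of the pad, the bar is open and the gripper is clear. I'll hand in.

```bash
python3 -c "
from cell import workorder
print(workorder.hand_in())"
```

```text
the job is handed in; nothing more can be done
None
```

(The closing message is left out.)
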